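Draw a sprung gauge rod to its length mark and hold it

TASK

Take hold of the upright black grip of the sprung rod with a light grip (each finger squeezing with no more than about 40 N), draw the rod smoothly out of its barrel until its yellow needle stands over the white line of the red length marker, and hold it there for at least three seconds; do not let go: the program finishes while the gripper still holds the rod at the mark against its spring. Do not draw it more than a centimetre past the mark or let it snap back, and leave the red marker and the loose things round the gauge where they are.

Things in the scene. Friction and masses are not known exactly. Their poses are not given: they have to be found in the camera images.
- gauge: Grey base plate, 310 x 110 mm, 14 mm high, fixed to the bench. Origin on the bench surface below the rod's axis; the rod is pulled out towards its own -x; z up. Carries a dark steel barrel (28 mm diameter, along x, top at 59 mm, its brass mouth at x = +70 mm) and, on the +y side, a low white scale.
- pull_rod: The moving steel rod (10 mm diameter, level, axis 45 mm above the bench, slides along the gauge's x) with its grip and needle. Starts fully in, grip 40 mm clear of the barrel; comes out 100 mm in all. A spring pulls it back: 3 N at the start, 0.6 N more per 10 mm drawn. Weighs 80 g. Origin on the grip's axis, 95 mm above the bench.
- grip (a point): Centre of the rod's upright black grip: a vertical round post of 20 mm diameter, gripping length 63 to 117 mm above the bench, with a 24 mm cap above it up to 125 mm. This point is on its axis, 95 mm above the bench, the place to grip it from above, fingers in any direction.
- needle (a point): Tip of the yellow needle (3 mm wide) that is part of the rod: 45 mm to the gauge's +y side of the grip's axis, at the same x of the gauge as the grip's axis, 34 mm above the bench, moving along just above the red marker.
- mark (a point): White line across the top of the red length marker (block 12 x 26 x 11 mm clamped on the scale, 45 mm to the gauge's +y side of the rod's axis), 34 mm above the bench; axes as the gauge's. It stands 35 to 80 mm towards the gauge's -x from the needle's start. The rod is at its mark when the needle has the same x as this point in the gauge's frame.
- brass_weight: Loose bystander: brass knob weight, 36 mm diameter, 40 mm high, beside the gauge. Origin at its underside.
- ptfe_roll: Loose bystander: black roll of thread tape lying flat, 59 mm diameter, 19 mm high, beside the gauge. Origin at its underside.
- pipe_fitting: Loose bystander: small brass pipe fitting lying down, 22 x 47 x 19 mm, beside the gauge. Origin at its underside.

How it is judged (in metres and radians):
On the way, in this order (a step that is already met when the one before it is completed fails the run):
1. the fingers take hold of the rod while the needle is still well short of the mark (contact force between the fingers and pull_rod above 3 N and x of needle in the frame of mark above 0.015 m), for 0.1 s.
2. the rod is drawn to its mark and held there for 3 s (x of needle in the frame of mark between -0.005 and 0.005 m and contact force between the fingers and pull_rod above 3 N), for 3 s.
At the end, for the whole second after the job is handed in: The gripper's fingers still press on the rod (more than 3 N), the needle is within 5 mm of the marker's white line along the scale, the rod is at rest (under 20 mm/s), the marker is within 4 mm and the three loose things within 20 mm of where they started (all of step 2 and linear speed of pull_rod below 0.02 m/s and distance of mark from where it was at the start of the episode below 0.004 m and distance of each of brass_weight, ptfe_roll, pipe_fitting from where it was at the start of the episode below 0.02 m); the arm keeps its last pose, push and grip.
It fails at once if the rod is squeezed or pushed too hard (contact force of the fingers on it over 110 N in all, both fingers together) (contact force between the fingers and pull_rod above 110 N).
It fails at once if the rod is drawn more than 12 mm past the mark (x of needle in the frame of mark below -0.012 m).
It fails at once if the rod snaps back or is jerked (faster than 0.4 m/s) (linear speed of pull_rod above 0.4 m/s).
It fails at once if the red marker is shifted by more than 4 mm (distance of mark from where it was at the start of the episode above 0.004 m).
It fails at once if a loose thing beside the gauge is moved by more than 20 mm (distance of any of brass_weight, ptfe_roll, pipe_fitting from where it was at the start of the episode above 0.02 m).
It also fails if it takes over 35 s, if anything falls off the work surface, if the arm or the gripper's body presses on something with over 40 N, if the wrist force passes 120 N, or if a joint passes its speed limit or range.

ROBOT

A 6-joint arm with a two-finger parallel gripper is mounted at the origin on a cart in front of the work surface, level with it; the furniture and walls round the work are solid. World frame = base frame: x ahead of the robot, y to its left, z up, the work surface at z = 0. Lengths are in m, angles in degrees, forces in N, time in s.
With the tool pointing down it reaches from about 0.4 to 0.825 m from the base axis. Payload 7 kg.
Tool frame: the origin (TCP) lies at the very end of the fingers, on their centre line; the grasp point (between the pads) lies 19 mm behind it (ctrl.grip_depth is the distance from the TCP to the grasp point, in m); z points along the fingers, y is the line along which they close (so a half turn about z gives the same grasp; the last joint's range is limited). The gripper opens to 88 mm and grips with 3 to 60 N. Pads are 19 mm wide; open, the fingers measure 130 mm over their backs; the gripper's body (78 mm by 193 mm) begins 47 mm behind the grasp point.
Start: joints at [87.726, 20.546, 0.682, 0, -70.136, -16.507], TCP at [0.217, 0.639, 0.19] pointing down, gripper open.
Joint ranges: [-176.03, 176.03], [-82.01, 121.73], [-58.28, 71.71], [-173.87, 95.51], [-174.79, -0.11], [-173.66, 173.66]. Speed limits (degrees/s): [136.94, 136.94, 172.46, 180, 180, 180].

INTERFACE

Orientations are given as [roll, pitch, yaw] about the fixed x, y, z axes, in that order (R = Rz(yaw) Ry(pitch) Rx(roll)).
In Python, from plant import get_obs, eyes, ctrl, spotter gives the robot as it stands.
- The arm moves only by the shell command python3 -m crank 'ROWS'. ROWS is JSON, one flat list of numbers, 7 for each row, row after row: the turn, a rotation vector about the tool's x, y, z in rad, then the shift along the tool's x, y, z in mm, then the opening, from 0 (shut) to 1 (fully open). A call has 1 to 5 rows; each row shifts and turns the commanded pose from where the row before left it, along the tool's axes as they then stand; what a row does not reach is not made up. A row lasts 1/8 s, in which the tool goes at most 62.5 mm and 10.7 degrees, less where a joint would pass 70% of its speed; a pose out of reach is approached as far as the arm can. A call is refused whole if a number of a shift passes 62.5 or a number of a turn 0.188, either way. A call with a gripper value outside its range is refused whole. The fingers move at their own pace and stop on an object; the grip force is fixed at half the most. Time passes only in rows, so rows that do not move let the fingers close. It gives the time, the measured TCP pose, the force, the opening and the grip force at its end, in the units of the state.
- get_obs(): the state, without advancing time (a new reading comes with each control period).
- eyes.snapshot(name): name is "side" or "top"; returns the picture (384x512x3 uint8, blue, green, red); there is no depth.
- eyes.camera_model(name): a dict with "fx", "fy", "cx", "cy" (pixels), "D" ([k1, k2, p1, p2, k3] as OpenCV has them; the pictures are not rectified), "extrinsics" (4x4, takes a point from camera to world coordinates). Camera axes: x right, y down, z forward; pixel columns grow to the right and rows downward; lengths in m; the calibration is good to about 2 mm. A picture is of the moment at which its call begins. camera_model takes no time and is no camera call.
- ctrl.close_job(): hands the job in; it is judged then, once.
Trained networks look in the newest picture that a camera, given by its name, has taken for a name from the list of things; names that differ only in an ending like _2 or _b are one class to them, and where a whole thing is asked for, a point or a joint stands for the part that bears it (a point fixed in the world has none). Each returns a list of dicts, best first, with "p" (0 to 1); they miss things now and then, are a little off and sometimes report something else, mostly with a low value. They report only what shows in the picture. A call takes as long as a camera call.
- spotter.outline_of(camera, target): "region" (384x512 bool, what is visible of it) and "rect" ([left, top, width, height] in pixels, round what is visible of it).
- spotter.place_of(camera, target): "location" ([column, row] in pixels: a listed point, or the origin of a listed thing).
The state is a dict: "clock": time; "joint_pos": joint angles; "qvel": joint speeds; "tau": joint torques, N m; "tool_pos": TCP position; "orientation": TCP orientation; "force": force on the tool from outside, world axes, zero at the start; "moment": the same for the moment, N m; "opening": finger opening in m; "gripper_force": force on a finger pad.
Only numpy, scipy, OpenCV 4.12 (cv2) and the standard library are available. Lean on these libraries where they do the work, as an engineer would, in place of code of your own. Each camera call takes 0.05 s, during which the arm holds its last target. There are 200 camera calls.

## Working session

There is one attempt and no reset: what is moved stays moved. The work goes in short steps, Python scripts to look and compute and a shell command to move; the robot and the scene stay as the last step left them, time stands still between calls to the robot, and variables do not carry over. Pictures are saved under pics/ and viewed, at most 10 in all, crops included, and the job is handed in when it is done.

```bash
mkdir -p pics
cat > h.py <<'E'
import numpy as np, cv2
from plant import get_obs, eyes, ctrl, spotter
def ray(cam,px):
    m=eyes.camera_model(cam);K=np.array([[m['fx'],0,m['cx']],[0,m['fy'],m['cy']],[0,0,1.]])
    u=cv2.undistortPoints(np.array([[px]],float),K,np.array(m['D'],float))[0,0]
    T=np.array(m['extrinsics']);return T[:3,3],T[:3,:3]@np.array([u[0],u[1],1])
def atz(cam,px,z):
    o,d=ray(cam,px);return o+d*(z-o[2])/d[2]
def tri(a,b):
    o1,d1=ray('top',a);o2,d2=ray('side',b)
    s=np.linalg.lstsq(np.c_[d1,-d2],o2-o1,rcond=None)[0]
    p,q=o1+s[0]*d1,o2+s[1]*d2;return (p+q)/2,np.linalg.norm(p-q)
E
python3 - <<'E'
from h import *
np.set_printoptions(precision=4,suppress=True)
ims=[eyes.snapshot(c) for c in('top','side')]
for c,i in zip(('top','side'),ims): cv2.imwrite(f'pics/{c}0.png',i)
Z=dict(gauge=0,grip=.095,needle=.034,mark=.034,brass_weight=0,ptfe_roll=0,pipe_fitting=0)
for n,z in Z.items():
    L={}
    for c in('top','side'):
        r=spotter.place_of(c,n)
        for k in r[:2]: print(n,c,round(k['p'],2),np.round(k['location'],1),atz(c,k['location'],z))
        if r:L[c]=r[0]['location']
    if len(L)==2: print('   tri',*tri(L['top'],L['side']))
o=get_obs();print(o)
E
```

```text
gauge top 0.61 [274.7 205.3] [ 0.5739 -0.064   0.    ]
gauge side 0.64 [252.7 225.4] [ 0.5711 -0.0537  0.    ]
   tri [ 0.5711 -0.0637  0.0108] 0.002429584424750197
grip top 0.5 [280.9 181. ] [ 0.6025 -0.0738  0.095 ]
grip side 0.73 [266.3 200.6] [ 0.6024 -0.0712  0.095 ]
grip side 0.55 [261.5 198.8] [ 0.5925 -0.0632  0.095 ]
   tri [ 0.602  -0.0737  0.0974] 4.94680070899344e-06
needle top 0.78 [254.8 177.4] [ 0.6233 -0.0273  0.034 ]
needle side 0.79 [270.3 206.7] [ 0.6201 -0.0293  0.034 ]
   tri [ 0.622  -0.0273  0.0324] 0.0031859901419230108
mark top 0.69 [245.8 205.2] [ 0.5706 -0.0089  0.034 ]
mark side 0.63 [251.3 202. ] [ 0.5755 -0.004   0.034 ]
mark side 0.42 [294.8 264.3] [ 0.6394 -0.2152  0.034 ]
   tri [ 0.5725 -0.009   0.0382] 0.004971621907842129
brass_weight top 0.59 [324.6 237.5] [ 0.5082 -0.158   0.    ]
brass_weight side 0.77 [233.  260.5] [ 0.5107 -0.1558  0.    ]
   tri [ 0.5093 -0.1576  0.0021] 0.0025980487648520015
ptfe_roll top 0.92 [334.4 172.3] [ 0.636  -0.1842  0.    ]
ptfe_roll side 0.78 [293.5 262.1] [ 0.6458 -0.1833  0.    ]
   tri [ 0.6408 -0.1843  0.0004] 0.009571977045040904
pipe_fitting top 0.53 [210.6 192.4] [0.6032 0.0606 0.    ]
pipe_fitting side 0.5 [257.5 194.5] [0.6011 0.0601 0.    ]
   tri [ 0.6022  0.0606 -0.0003] 0.002135558076169746
{'clock': 0.8, 'joint_pos': array([ 87.7243,  20.5446,   0.6783,  -0.0027, -70.1356, -16.5076]), 'qvel': array([-0.0396, -0.0448, -0.1211, -0.1043, -0.0158, -0.0624]), 'tau': array([ -0.0002, -58.2287,  29.3284,   7.0019,   0.0127,  -0.    ]), 'tool_pos': array([0.2173, 0.639 , 0.19  ]), 'orientation': array([179.9974,   0.0019, -18.7842]), 'force': array([-0.0587,  0.0468,  0.4465]), 'moment': array([-0.0047,  0.0382, -0.0132]), 'gripper_force': 0.0, 'opening': 0.08756660804756859}
```

View pics/top0.png

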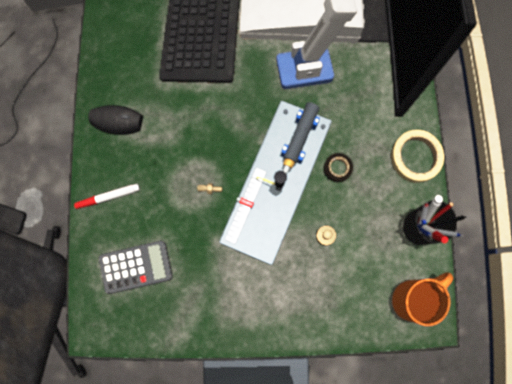

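View pics/side0.png

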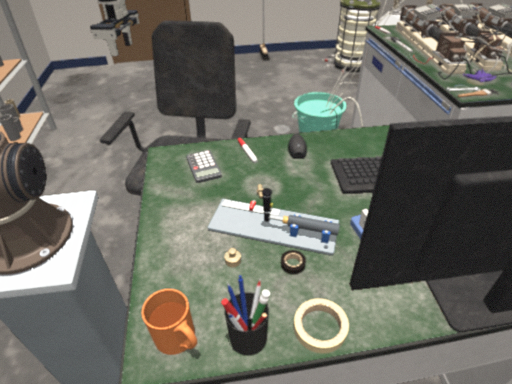

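The top view shows the plate running from (250,250) to (300,105), with the grip at (280,180), the needle tip near (258,180) and the red marker at (245,203). The detections fit this. Next I need the gauge yaw and a better needle-to-mark distance.

Run:
```python
from h import *
np.set_printoptions(precision=4,suppress=True)
im=eyes.snapshot('top'); si=eyes.snapshot('side')
a=cv2.resize(im[155:225,225:300],None,fx=8,fy=8,interpolation=cv2.INTER_CUBIC)
b=cv2.resize(si[180:230,225:300],None,fx=8,fy=8,interpolation=cv2.INTER_CUBIC)
cv2.imwrite('pics/c1.png',a);cv2.imwrite('pics/c2.png',b)
for c in('top','side'):
    r=spotter.outline_of(c,'gauge')
    if r:
        m=r[0]['region'].astype(np.uint8)
        cs=max(cv2.findContours(m,0,1)[0],key=cv2.contourArea)[:,0]
        P=np.array([atz(c,p,.014)[:2]*1000 for p in cs],np.float32)
        print(c,r[0]['p'],cv2.minAreaRect(P))
mk,nd=[],[]
for k in range(8):
    for c in('top','side'):
        eyes.snapshot(c)
        for n,l in(('mark',mk),('needle',nd)):
            r=spotter.place_of(c,n)
            if r: print(c,n,round(r[0]['p'],2),atz(c,r[0]['location'],.034)[:2]) if k<3 else 0
```

```text
top 0.91 ((630.6529541015625, -71.74288940429688), (111.96397399902344, 329.9107360839844), 65.3104248046875)
side 0.82 ((634.6693725585938, -41.95916748046875), (186.33602905273438, 309.6585998535156), 64.98383331298828)
top mark 0.55 [ 0.574  -0.0049]
top needle 0.72 [ 0.6202 -0.0281]
side mark 0.63 [ 0.5722 -0.0114]
side needle 0.62 [ 0.6234 -0.0292]
top mark 0.68 [ 0.576  -0.0063]
top needle 0.6 [ 0.6257 -0.0317]
side mark 0.59 [ 0.5645 -0.015 ]
side needle 0.77 [ 0.6229 -0.0361]
top mark 0.55 [ 0.5757 -0.0089]
top needle 0.75 [ 0.6258 -0.033 ]
side mark 0.61 [ 0.573  -0.0055]
side needle 0.83 [ 0.622  -0.0158]
```

View pics/c1.png

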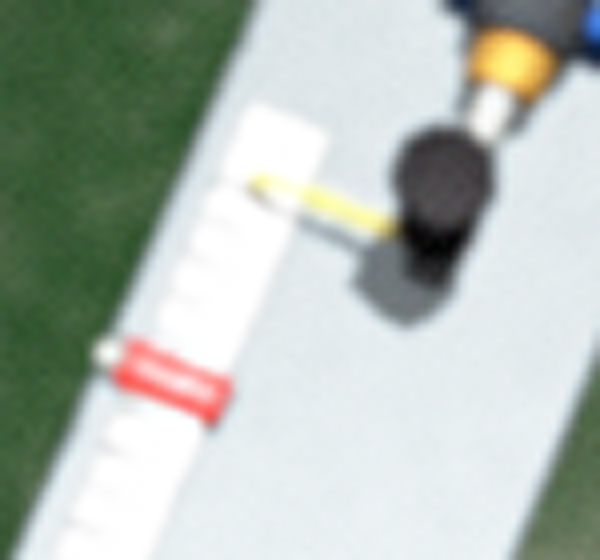

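View pics/c2.png

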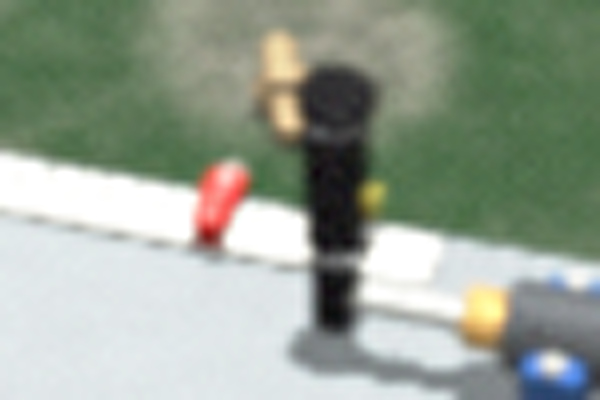

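In the top crop, the needle tip is at crop (258,184) and the white line's centre at (174,376). In the side crop the needle tip is just right of the grip. I'll convert these.

Run:
```python
from h import *
np.set_printoptions(precision=4,suppress=True)
f=lambda x,y,ox=225,oy=155:((x+.5)/8-.5+ox,(y+.5)/8-.5+oy)
w=lambda x,y,z:atz('top',f(x,y),z)[:2]
e=w(255,10,.014)-w(15,558,.014); yaw=np.degrees(np.arctan2(e[1],e[0]))
e2=w(600,345,.014)-w(512,558,.014); print('edges',yaw,np.degrees(np.arctan2(e2[1],e2[0])))
r=w(120,352,.034)-w(224,398,.034);print('markline',np.degrees(np.arctan2(r[1],r[0]))-90)
g=np.radians(-24.5);ax=np.array([np.cos(g),np.sin(g)]);ay=np.array([-ax[1],ax[0]])
n=w(258,184,.034);nb=w(395,229,.036);m=w(174,376,.034);G=w(444,178,.125);
for k,v in dict(tip=n,base=nb,mark=m,cap=G).items(): print(k,v,'gx,gy',v@ax,v@ay)
print('side tip',atz('side',f(375,195,225,180),.034)[:2]@ax,'side mark',atz('side',f(222,190,225,180),.034)[:2]@ax,'cap',atz('side',f(340,95,225,180),.125)[:2])
o=get_obs();print(o['clock'])
# motion to above grip, tool frame at current yaw
yt=np.radians(o['orientation'][2]);tx=np.array([np.cos(yt),np.sin(yt)]);ty=np.array([np.sin(yt),-np.cos(yt)])
d=(G-o['tool_pos'][:2])*1000;print('shift tool',d@tx,d@ty)
```

```text
edges -24.66708339104416 -24.547689600279845
markline -25.776960607037736
tip [ 0.6229 -0.0311] gx,gy 0.5796744288040562 0.23003831498463898
base [ 0.6106 -0.063 ] gx,gy 0.5817789588150645 0.19586806613970878
mark [ 0.5775 -0.0101] gx,gy 0.5296666468572034 0.2303148945720835
cap [ 0.6037 -0.0714] gx,gy 0.5789522206673492 0.18534713701496494
side tip 0.5767106347140969 side mark 0.5292461566748837 cap [ 0.6037 -0.0737]
3.4
shift tool 594.5081263331916 548.220605048562
```

```bash
python3 -m crank '[0,0,0,42.5,39.2,0,1, 0,0,0,42.5,39.2,0,1, 0,0,0,42.5,39.2,0,1, 0,0,0,42.5,39.2,0,1, 0,0,0,42.5,39.2,0,1]'
python3 -m crank '[0,0,0,42.5,39.2,0,1, 0,0,0,42.5,39.2,0,1, 0,0,0,42.5,39.2,0,1, 0,0,0,42.5,39.2,0,1, 0,0,0,42.5,39.2,0,1]'
python3 -m crank '[0,0,0,42.5,39.2,0,1, 0,0,0,42.5,39.2,0,1, 0,0,0,42.5,39.2,0,1, 0,0,0,42.5,39.2,0,1]'
python3 -m crank '[0,0,0.186,0,0,0,1, 0,0,0.186,0,0,0,1, 0,0,0.186,0,0,0,1, 0,0,0.186,0,0,0,1, 0,0,0.186,0,0,0,1]'
python3 -m crank '[0,0,0.186,0,0,0,1, 0,0,0.186,0,0,0,1, 0,0,0.186,0,0,0,1, 0,0,0.184,0,0,0,1, 0,0,0,0,0,0,1]'
python3 - <<'E'
from h import *
i=eyes.snapshot('side');cv2.imwrite('pics/s2.png',cv2.resize(i[110:260,170:370],None,fx=3,fy=3,interpolation=cv2.INTER_CUBIC))
o=get_obs();print(o['clock'],o['tool_pos'],o['orientation'],o['joint_pos'])
g=np.radians(-24.6);ax=np.array([np.cos(g),np.sin(g)]);ay=np.array([-ax[1],ax[0]])
d=np.array([.6037,-.0720])-o['tool_pos'][:2]
yt=np.radians(o['orientation'][2]);print('shift tool mm',1000*d@[np.cos(yt),np.sin(yt)],1000*d@[np.sin(yt),-np.cos(yt)])
E
```

```text
clock: 4.03
tool_pos: [0.3561, 0.3834, 0.1904]
orientation: [-180.0, -0.0, -18.8]
force: [0.5, 0.4, 0.3]
opening: 0.0875
gripper_force: 0.0
clock: 4.65
tool_pos: [0.4943, 0.1294, 0.1906]
orientation: [-180.0, -0.0, -18.8]
force: [0.2, 1.0, 0.5]
opening: 0.0875
gripper_force: 0.0
clock: 5.15
tool_pos: [0.6048, -0.0739, 0.1903]
orientation: [-180.0, -0.0, -18.8]
force: [1.6, 1.5, -0.1]
opening: 0.0877
gripper_force: 0.0
clock: 5.78
tool_pos: [0.604, -0.0722, 0.1901]
orientation: [-180.0, -0.0, -72.4]
force: [-0.5, 0.2, -0.7]
opening: 0.0876
gripper_force: 0.0
clock: 6.4
tool_pos: [0.604, -0.0721, 0.1901]
orientation: [-180.0, 0.0, -114.5]
force: [1.1, 0.6, 0.2]
opening: 0.0875
gripper_force: 0.0
6.45 [ 0.60397153 -0.07212959  0.19012055] [-1.79993616e+02  1.88417553e-03 -1.14343956e+02] [ 1.15716439e+01  1.43130280e+01 -8.14148403e+00  2.40100185e-03
 -6.75392125e+01 -3.59165175e+01]
shift tool mm -0.006141945945707047 0.30080884167005695
```

View pics/s2.png

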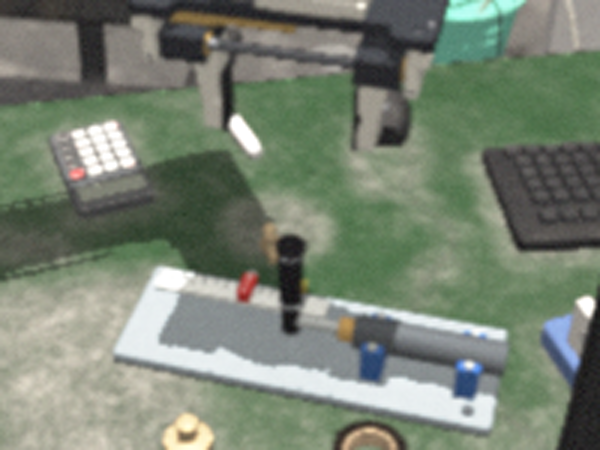

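Fingers straddle the grip: they sit at (215,100) and (370,120) in the crop, with the grip cap below at (290,245). I'll descend and close.

```bash
python3 -m crank '[0,0,0,0,0,23,1, 0,0,0,0,0,23,1, 0,0,0,0,0,23,1, 0,0,0,0,0,23,1, 0,0,0,0,0,22,1]'
python3 -m crank '[0,0,0,0,0,0,0.6, 0,0,0,0,0,0,0.4, 0,0,0,0,0,0,0.3, 0,0,0,0,0,0,0.25, 0,0,0,0,0,0,0.2]'
python3 -m crank '[0,0,0,0,0,0,0.1, 0,0,0,0,0,0,0, 0,0,0,0,0,0,0, 0,0,0,0,0,0,0]'
python3 - <<'E'
from h import *
o=get_obs();print(o['clock'],o['tool_pos'],o['force'],o['gripper_force'],o['opening'])
i=eyes.snapshot('side');cv2.imwrite('pics/s3.png',cv2.resize(i[150:250,200:320],None,fx=5,fy=5,interpolation=cv2.INTER_CUBIC))
E
```

```text
clock: 7.08
tool_pos: [0.604, -0.0721, 0.0754]
orientation: [-180.0, 0.0, -114.3]
force: [-0.4, -1.0, -0.5]
opening: 0.0876
gripper_force: 0.0
clock: 7.7
tool_pos: [0.6041, -0.0721, 0.0765]
orientation: [-180.0, 0.0, -114.6]
force: [0.3, -0.0, 0.3]
opening: 0.043
gripper_force: 0.0
clock: 8.2
tool_pos: [0.6035, -0.072, 0.076]
orientation: [180.0, -0.0, -114.6]
force: [-2.7, 2.7, 3.2]
opening: 0.022
gripper_force: 30.0
8.2 [ 0.60350682 -0.0719848   0.07603926] [-2.6879384   2.6568895   3.18930406] 30.000589619535276 0.02199663558315333
```

View pics/s3.png

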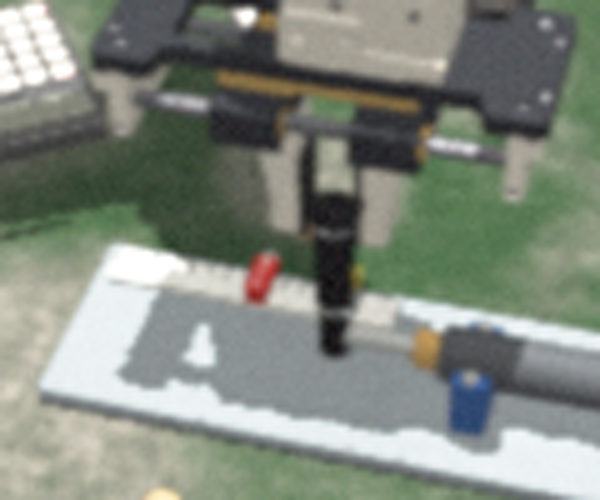

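The picture shows the fingers beside the post near the cap (315–360, 195–235), a bit higher than I expected. I'll project the TCP into the view to check.

Run:
```python
from h import *
def proj(c,p):
    m=eyes.camera_model(c);K=np.array([[m['fx'],0,m['cx']],[0,m['fy'],m['cy']],[0,0,1.]])
    T=np.linalg.inv(np.array(m['extrinsics']));r=cv2.Rodrigues(T[:3,:3])[0]
    return cv2.projectPoints(np.array([p],float),r,T[:3,3],K,np.array(m['D'],float))[0][0,0]
z=lambda p:((proj('side',p)-[200,150]+.5)*5-.5).round()
t=np.array([.6035,-.072,.076]);ax=np.array([.909,-.416,0])
print('tcp',z(t),'fingers',z(t-ax*.011),z(t+ax*.011),'captop',z([.6037,-.0720,.125]),'post foot',z([.6037,-.072,.045]))
r=spotter.outline_of('side','pull_rod');print([(k['p'],k['rect']) for k in r[:2]])
r=spotter.place_of('side','grip');print([(k['p'],k['location']) for k in r[:2]])
```

```text
tcp [336. 286.] fingers [313. 282.] [359. 290.] captop [337. 207.] post foot [336. 333.]
[(0.84, [263.5, 190.1, 17.3, 28.3])]
[(0.56, [263.3, 202.0])]
```

Run:
```python
from h import *
def proj(c,p):
    m=eyes.camera_model(c);K=np.array([[m['fx'],0,m['cx']],[0,m['fy'],m['cy']],[0,0,1.]])
    T=np.linalg.inv(np.array(m['extrinsics']));r=cv2.Rodrigues(T[:3,:3])[0]
    return cv2.projectPoints(np.array([p],float),r,T[:3,3],K,np.array(m['D'],float))[0][0,0]
t=np.array([.604,-.0721,.190]);ax=np.array([.909,-.416,0])
print('s2 tips inner',[((proj('side',t+s*ax*.044)-[170,110])*3).round() for s in(-1,1)])
i=eyes.snapshot('side');cv2.imwrite('pics/s4.png',cv2.resize(i[175:225,240:300],None,fx=11,fy=11,interpolation=cv2.INTER_CUBIC))
```

```text
s2 tips inner [array([232., 164.]), array([352., 183.])]
```

View pics/s4.png

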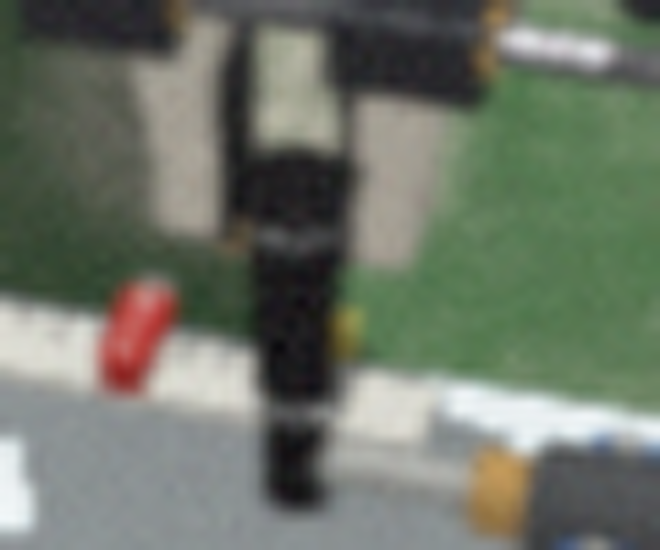

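The fingers hold the post head firmly: 30 N, opening 22 mm, with the post between the pads at (240–350, 150–235). Draw gently for 44 mm, then look.

```bash
python3 -m crank '[0,0,0,0,2,0,0, 0,0,0,0,4,0,0, 0,0,0,0,5,0,0, 0,0,0,0,5,0,0, 0,0,0,0,5,0,0]'
python3 -m crank '[0,0,0,0,5,0,0, 0,0,0,0,5,0,0, 0,0,0,0,5,0,0, 0,0,0,0,4,0,0, 0,0,0,0,4,0,0]'
python3 -m crank '[0,0,0,0,0,0,0, 0,0,0,0,0,0,0]'
python3 - <<'E'
from h import *
ax=np.array([.909,-.416])
o=get_obs();print(o['clock'],o['tool_pos'],o['force'],o['opening'],'drawn mm',-1000*((o['tool_pos'][:2]-[.6035,-.072])@ax))
for c in('side','top'):
    i=eyes.snapshot(c)
    (cv2.imwrite('pics/s5.png',cv2.resize(i[175:225,230:290],None,fx=11,fy=11,interpolation=cv2.INTER_CUBIC)) if c=='side' else cv2.imwrite('pics/t5.png',cv2.resize(i[170:230,220:290],None,fx=9,fy=9,interpolation=cv2.INTER_CUBIC)))
    for n in('needle','mark'):
        print(c,n,[(round(k['p'],2),atz(c,k['location'],.034)[:2]@ax) for k in spotter.place_of(c,n)[:1]])
E
```

```text
clock: 9.02
tool_pos: [0.5848, -0.0633, 0.0761]
orientation: [-180.0, 0.0, -114.6]
force: [3.5, -3.6, -3.6]
opening: 0.0218
gripper_force: 30.0
clock: 9.65
tool_pos: [0.564, -0.0537, 0.0761]
orientation: [-180.0, 0.0, -114.6]
force: [4.5, -2.7, -3.8]
opening: 0.0219
gripper_force: 30.0
clock: 9.9
tool_pos: [0.5641, -0.0537, 0.0761]
orientation: [-180.0, 0.0, -114.6]
force: [4.1, -3.2, -4.2]
opening: 0.022
gripper_force: 30.0
9.9 [ 0.56405465 -0.05372088  0.07612317] [ 4.05328425 -3.15987563 -4.19028043] 0.02203971263136987 drawn mm 43.45993659611708
side needle []
side mark []
top needle []
top mark []
```

View pics/s5.png

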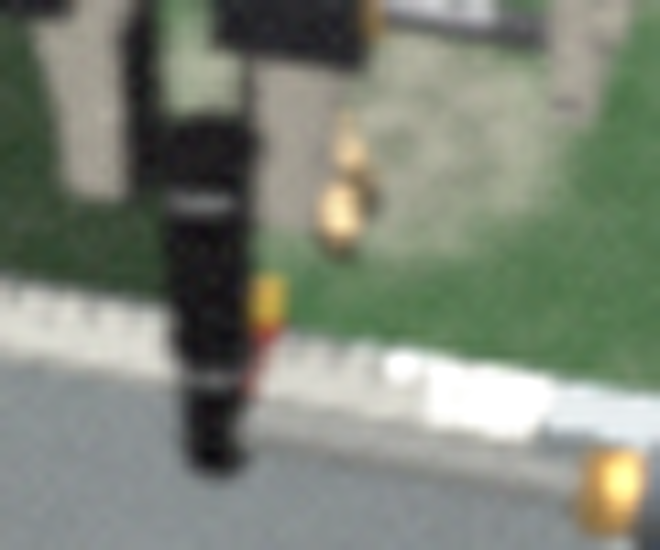

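View pics/t5.png

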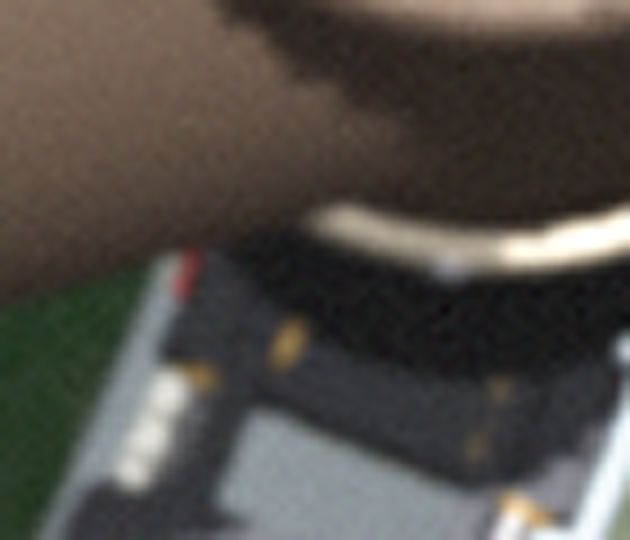

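Side view: the needle (267,300) is just right of the marker, with red showing below it at (262,345). The top view is blocked by the arm. Side gives 47–48 mm total and top gives 50 mm, so I'll draw about 5.5 mm more and look.

```bash
python3 -m crank '[0,0,0,0,2,0,0, 0,0,0,0,2,0,0, 0,0,0,0,1.5,0,0, 0,0,0,0,0,0,0, 0,0,0,0,0,0,0]'
python3 - <<'E'
from h import *
ax=np.array([.909,-.416])
o=get_obs();print(o['clock'],'drawn mm',-1000*((o['tool_pos'][:2]-[.6035,-.072])@ax),o['gripper_force'])
I=np.mean([eyes.snapshot('side').astype(float) for _ in range(5)],0).astype(np.uint8)
cv2.imwrite('pics/s6.png',cv2.resize(I[185:220,235:275],None,fx=15,fy=15,interpolation=cv2.INTER_CUBIC))
E
```

```text
clock: 10.82
tool_pos: [0.5592, -0.0515, 0.0761]
orientation: [-180.0, 0.0, -114.6]
force: [5.0, -3.7, -3.6]
opening: 0.022
gripper_force: 30.0
10.825 drawn mm 48.805253887427725 29.999473480929737
```

View pics/s6.png

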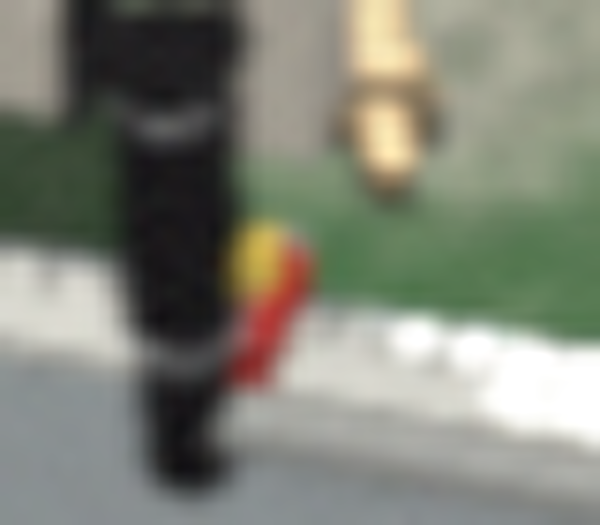

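Needle is now over the marker: yellow at (262,250), red either side. I'll confirm numerically by fitting rendered block and needle shapes to colour centroids in the saved pictures.

Run:
```python
from h import *
from scipy.optimize import least_squares
np.set_printoptions(precision=1,suppress=True)
g=np.radians(-24.6);ax=np.array([np.cos(g),np.sin(g)]);ay=np.array([-ax[1],ax[0]])
def proj(c,P):
    m=eyes.camera_model(c);K=np.array([[m['fx'],0,m['cx']],[0,m['fy'],m['cy']],[0,0,1.]])
    T=np.linalg.inv(np.array(m['extrinsics']))
    return cv2.projectPoints(np.array(P,float),cv2.Rodrigues(T[:3,:3])[0],T[:3,3],K,np.array(m['D'],float))[0][:,0]
def box(c,gx,gy,dx,dy,z0,z1):
    P=[np.r_[(gx+a*dx)*ax+(gy+b*dy)*ay,z] for a in(-1,1) for b in(-1,1) for z in(z0,z1)]
    h=cv2.convexHull(proj(c,P).astype(np.float32));M=cv2.moments(h);return np.array([M['m10'],M['m01']])/M['m00']
def cen(im,roi,kind):
    x0,y0,x1,y1=roi;f=im[y0:y1,x0:x1].astype(float);b,gg,r=f[...,0],f[...,1],f[...,2]
    w=np.clip(r-np.maximum(gg,b)-40,0,None) if kind=='r' else np.clip(np.minimum(r,gg)-b-45,0,None)
    yy,xx=np.mgrid[y0:y1,x0:x1];return np.array([(w*xx).sum(),(w*yy).sum()])/w.sum(),int((w>0).sum())
for c,roi,ry in(('top',(236,193,258,212),(253,172,276,188)),('side',(245,197,260,214),(265,198,276,210))):
    im=cv2.imread(f'pics/{c}0.png')
    k,n=cen(im,roi,'r');s=least_squares(lambda p:box(c,*p,.006,.013,.023,.034)-k,[.53,.23],diff_step=1e-3).x
    y,ny=cen(im,ry,'y')
    o,d=ray(c,y);q=o+d*(.0355-o[2])/d[2]
    print(c,'red',k,n,'mark gx,gy mm',s*1000,'| yellow',y,ny,'gx,gy',1000*q[:2]@ax,1000*q[:2]@ay,'diff',1000*q[:2]@ax-s[0]*1000)
```

```text
top red [245.8 202.5] 89 mark gx,gy mm [527.9 231.9] | yellow [267.1 180.6] 28 gx,gy 581.117089409783 210.71727168040772 diff 53.25580004067115
side red [251.9 204.8] 48 mark gx,gy mm [527.7 232. ] | yellow [271.2 203.9] 10 gx,gy 575.960630333869 240.39242054461695 diff 48.238717448094235
```

Run:
```python
from h import *
g=np.radians(-24.6);ax=np.array([np.cos(g),np.sin(g)]);ay=np.array([-ax[1],ax[0]])
def cen(f0,roi):
    x0,y0,x1,y1=roi;f=f0[y0:y1,x0:x1].astype(float);b,gg,r=f[...,0],f[...,1],f[...,2]
    w=np.clip(np.minimum(r,gg)-b-45,0,None);yy,xx=np.mgrid[y0:y1,x0:x1];return np.array([(w*xx).sum(),(w*yy).sum()])/w.sum(),int((w>0).sum())
a=cen(cv2.imread('pics/side0.png'),(265,198,276,210))
I=np.mean([eyes.snapshot('side').astype(float) for _ in range(3)],0)
b=cen(I,(248,197,258,207));print(a,b)
for z in(.034,.037,.04,.043):
    for n,p in(('start',a[0]),('now',b[0])):
        q=atz('side',p,z)[:2];print(z,n,'gx',round(1000*q@ax,1),'gy',round(1000*q@ay,1))
print(get_obs()['clock'])
```

```text
(array([271.15714286, 203.91428571]), 10) (array([251.89422222, 201.584     ]), 14)
0.034 start gx 575.6 gy 242.0
0.034 now gx 526.0 gy 237.8
0.037 start gx 576.3 gy 238.8
0.037 now gx 527.0 gy 234.7
0.04 start gx 577.1 gy 235.7
0.04 now gx 528.0 gy 231.6
0.043 start gx 577.9 gy 232.5
0.043 now gx 529.0 gy 228.5
11.225
```

The rod followed the TCP (49 mm). The side view says aligned and the top view says 1–3 mm short, so I'll add 1.3 mm and hold.

```bash
python3 -m crank '[0,0,0,0,1.3,0,0, 0,0,0,0,0,0,0, 0,0,0,0,0,0,0, 0,0,0,0,0,0,0, 0,0,0,0,0,0,0]'
for i in 1 2 3 4 5 6; do python3 -m crank '[0,0,0,0,0,0,0, 0,0,0,0,0,0,0, 0,0,0,0,0,0,0, 0,0,0,0,0,0,0, 0,0,0,0,0,0,0]' | tail -7; done | tail -6
python3 - <<'E'
from h import *
print(get_obs()['clock'],get_obs()['gripper_force'])
print(ctrl.close_job())
E
```

```text
clock: 11.85
tool_pos: [0.5581, -0.0509, 0.0761]
orientation: [-180.0, 0.0, -114.6]
force: [5.1, -3.1, -4.0]
opening: 0.0217
gripper_force: 30.0
clock: 15.6
tool_pos: [0.558, -0.0509, 0.0761]
orientation: [-180.0, 0.0, -114.6]
force: [5.7, -2.6, -4.5]
opening: 0.0218
gripper_force: 30.0
15.6 29.999189813097473
the job is handed in; nothing more can be done
None
```

I drew the rod about 50 mm, to the mark within my measuring spread (the camera estimates ran from 48 to 53 mm), held it there for about 4 s at 30 N per finger, and handed the job in at 15.6 s with the gripper still holding; the hand-in returned no verdict.

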